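# Click the walk counter's star wheel home

### The arm

A 7-joint arm with a two-finger parallel gripper is mounted at the origin on the work surface. World frame = base frame: x ahead of the robot, y to its left, z up, the work surface at z = 0. Lengths are in m, angles in rad, forces in N, time in s.
With the tool pointing down it reaches from about 0.4 to 0.9 m from the base axis. Payload 5.6 kg.
Tool frame: the origin (TCP) lies midway between the tips of the shut fingers; the grasp point (between the pads) lies bot.tcp_to_grasp behind it (bot.tcp_to_grasp is the distance from the TCP to the grasp point, in m); z points along the fingers, y is the line along which they close (so a half turn about z gives the same grasp; the last joint's range is limited). The gripper opens to 92 mm and grips with 3 to 60 N. Pads are 20 mm wide; open, the fingers measure 128 mm over their backs; the gripper's body (75 mm by 189 mm) begins 69 mm behind the grasp point.
Start: joints at [1.173, 0.468, -0.012, 1.603, 0.006, 1.071, -0.056], TCP at [0.226, -0.61, 0.215] pointing down, gripper open.
Joint ranges: [-2.53, 2.53], [-0.31, 2.02], [-1.57, 1.55], [0.28, 2.44], [-1.29, 4.43], [0.15, 1.84], [-2.92, 2.92]. Speed limits (rad/s): [2.57, 2.57, 3.14, 3.14, 3.14, 3.14, 3.14].

### API

Orientations are given as a unit quaternion [x, y, z, w].
In Python, from cell import bot gives the robot as it stands. The module is installed in compiled form; this text tells all that it offers.
- The arm moves only by the tool send_rows, never from a script. Its argument "increments" is one flat list of numbers, 5 for each row, row after row: the shift along the tool's x, y, z in mm, then the turn about the tool's z in degrees, then the closure in counts, from 0 (fully open) to 255 (shut). In form: [x, y, z, turn, fingers, x, y, z, turn, fingers, ...]. A call has 1 to 20 rows; each row shifts and turns the commanded pose from where the row before left it, along the tool's axes as they then stand; what a row does not reach is not made up. A row lasts 1/10 s, in which the tool goes at most 50 mm and 8.59 degrees, less where a joint would pass 70% of its speed; a pose out of reach is approached as far as the arm can. A call is refused whole if a number of a shift passes 50 or a number of a turn 8.59, either way. A call with a gripper value outside its range is refused whole. The fingers move at their own pace and stop on an object; the grip force is fixed at half the most. Time passes only in rows, so rows that do not move let the fingers close. It gives the time, the measured TCP pose, the force, the opening and the grip force at its end, in the units of the state.
- bot.read_state(): the state, without advancing time (a new reading comes with each control period).
- bot.read_camera(name): name is "side" or "top"; returns the picture (480x640x3 uint8, red, green, blue); there is no depth.
- bot.get_calibration(name): a dict with "fx", "fy", "cx", "cy" (pixels), "eye" and "rotation" of the camera in the world. Camera axes: x right, y up, looking along -z (the intrinsics and any distortion apply to the point x, -y, -z); pixel columns grow to the right and rows downward; lengths in m; the calibration is good to about 2 mm. A picture is of the moment at which its call begins. get_calibration takes no time and is no camera call.
- bot.close_job(): hands the job in; it is judged then, once.
The state is a dict: "clock": time; "joint_pos": joint angles; "joint_velocities": joint speeds; "tau": joint torques, N m; "tcp_pos": TCP position; "tcp_rot": TCP orientation; "force": force on the tool from outside, world axes, zero at the start; "wrist_torque": the same for the moment, N m; "grip_width": finger opening in m; "grip_force": force on a finger pad.
Only numpy, scipy, OpenCV 4.12 (cv2) and the standard library are available. Lean on these libraries where they do the work, as an engineer would, in place of code of your own. Each camera call takes 0.05 s, during which the arm holds its last target. There are 200 camera calls.

### The job

Set the walk counter on the shelf home for the new week: with a fingertip, gently flick the lobes of its star wheel clockwise (seen from above), click by click, until the lobe with the knob on top has clicked in at the pointer, and do not let it go past. Only touch it: do not lift, tip or shove the counter, leave everything else where it stands, and finish clear of it all.

Things in the scene. Friction and masses are not known exactly. Their poses are not given: they have to be found in the camera images.
- counter: Walk counter, loose, 1.6 kg: white round foot 160 mm across, 20 mm high, with a grey star wheel lying flat on it. A white collar 71 to 80 mm from the axle, 44 mm high, rings the wheel except within 70 degrees either side of the counter's own -x (the open front, roughly towards the robot). Origin: under the foot's centre, on the axle; z up; x points to the pointer. A push under 6 N does not shift it.
- wheel (a joint): Wheel angle (rad): 0 = knobbed lobe at the pointer; grows clockwise seen from above, the way to go. Starts two to four clicks short of 0 (negative). One click = 0.785 rad: a spring detent holds the wheel at every multiple of it, takes about 2 N at a lobe to leave, and past half-way snaps the wheel on to the next rest by itself. It can overshoot 0; end stops at -3.61 and 2.04.
- axle (a point): Wheel centre, 32.5 mm above the shelf. Hub of 38 mm radius and 8 straight radial lobes every 45 degrees, 9 mm wide, out to 65 mm radius, from 23.5 to 41.5 mm above the shelf. The gaps between them are open from above and outside, about 40 mm wide at the lobe tips; the foot below them is 20 mm high.
- front (a point): Middle of the open front: 65 mm from the axle in the counter's -x direction, 32.5 mm above the shelf, fixed to the counter. When the wheel rests, the tip of one lobe is here, and its neighbours lie 45 degrees round on either side, also within the open front. Turning clockwise, lobes pass here towards the counter's +y side.
- mark (a point): Top of the round brass knob (15 mm across, 14 mm high) on the marked lobe, 50 mm from the axle, 55.5 mm above the shelf. The other seven lobes have no knob.
- pointer (a point): Tip of the fixed white pointer on top of the collar, 61 mm from the axle on the counter's +x side (away from the robot), 50 mm above the shelf; it points at the axle. Home means the knob is straight in front of it.
- jar: Bystander, to be left alone: clear glass treat jar with a cap, 86 mm across, 130 mm high, beyond the counter. Origin under its centre.
- bowl: Bystander, to be left alone: yellow bowl, 124 mm across, 50 mm high, beyond the counter. Origin under its centre.
- clicker: Bystander, to be left alone: black clicker 62 x 36 mm, 17 mm high, right of the counter. Origin under its centre.
- ring: Bystander, to be left alone: teal rubber ring 90 mm across, 18 mm high, left of the counter. Origin under its centre.
- brush: Bystander, to be left alone: wooden brush about 200 mm long, 32 mm high, far to the right. Origin under its middle.
- tin: Bystander, to be left alone: steel tin 75 mm across, 67 mm high, far to the left. Origin under its centre.
Mind the look-alikes: they are no part of the job. What is shaped like the counter but orange, purple or red is not meant.

How it is judged:
By the outcome, as a careful person would: the job done as asked, in the order asked, and still so for the second after the job is handed in, with the robot touching nothing.
It also fails if it takes over 67 s, if anything falls off the work surface, if the arm or the gripper's body presses on something with over 40 N, if the wrist force passes 120 N, or if a joint passes its speed limit or range.

## Working session

There is one attempt and no reset: what is moved stays moved. The work goes in short steps, Python scripts to look and compute and a tool call to move; the robot and the scene stay as the last step left them, time stands still between calls to the robot, and variables do not carry over. Pictures are saved under pics/ and viewed, at most 10 in all, crops included, and the job is handed in when it is done.

Besides the shell and the picture viewer there is one more tool, called after "Request:" as name(argument=value, ...) on one line, values as JSON. send_rows: Moves the arm, as the interface text tells. Its arguments: {"type":"object","properties":{"increments":{"type":"array"}},"required":["increments"]}

```bash
mkdir -p pics; python3 - <<'E'
from cell import bot
import cv2
for n in("top","side"):
    im=bot.read_camera(n); cv2.imwrite(f"pics/{n}0.png",im[:,:,::-1]); c=bot.get_calibration(n); print(n,c)
s=bot.read_state(); print({k:s[k] for k in("clock","tcp_pos","tcp_rot","force","grip_width")},bot.tcp_to_grasp)
E
```

```text
top {'fx': 596.4466628617959, 'fy': 596.4466628617959, 'cx': 317.36979131400034, 'cy': 243.2679152628041, 'eye': array([0.33497142, 0.00379242, 1.30873785]), 'rotation': array([-0.05846876,  0.04941594,  0.71413527, -0.69580909])}
side {'fx': 574.1252808940663, 'fy': 574.1252808940663, 'cx': 313.1044264262877, 'cy': 250.09224618316483, 'eye': array([-0.27715664,  0.7896516 ,  0.70219755]), 'rotation': array([-0.1922347 ,  0.46876944,  0.79124023, -0.34240317])}
{'clock': 0.1, 'tcp_pos': array([ 0.22556417, -0.60904685,  0.21373764]), 'tcp_rot': array([ 9.84308993e-01,  1.76451600e-01, -2.01072796e-04, -7.73975737e-04]), 'force': array([-0.47511703, -0.3159628 , -0.34754727]), 'grip_width': 0.09169988206724179} 0.0187
```

View pics/top0.png

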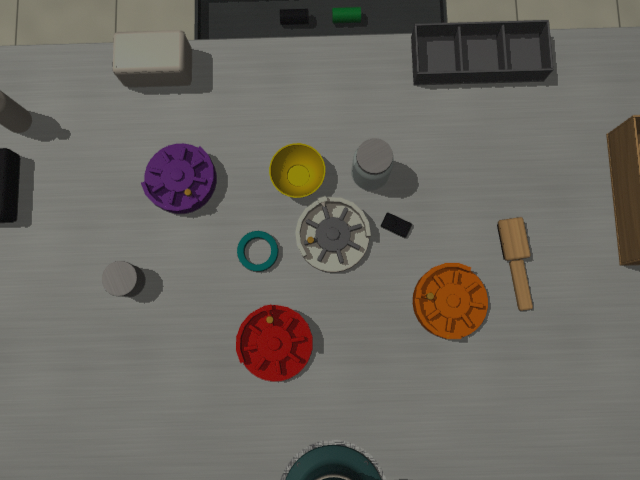

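View pics/side0.png

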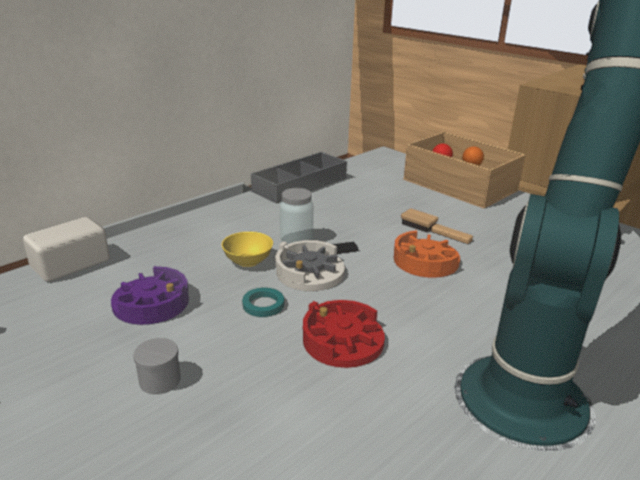

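Four look-alikes in the top view: purple (179,178), red (275,343), orange (452,302) and white with a grey wheel (333,235). The white one fits the description. I'll confirm it in an enlarged crop and measure it.

```bash
cat > h.py <<'E'
from cell import bot
import cv2, numpy as np
from scipy.spatial.transform import Rotation as R
def ray(n,u,v,z):
    c=bot.get_calibration(n); d=R.from_quat(c["rotation"]).apply([(u-c["cx"])/c["fx"],-(v-c["cy"])/c["fy"],-1])
    return c["eye"]+d*(z-c["eye"][2])/d[2]
def proj(n,p):
    c=bot.get_calibration(n); q=R.from_quat(c["rotation"]).inv().apply(np.array(p)-c["eye"])
    return c["cx"]+c["fx"]*q[0]/-q[2], c["cy"]-c["fy"]*q[1]/-q[2]
def knob(im,box):
    h=cv2.cvtColor(im,cv2.COLOR_RGB2HSV); m=cv2.inRange(h,(10,110,60),(28,255,255)); k=np.zeros_like(m)
    x0,y0,x1,y1=box; k[y0:y1,x0:x1]=m[y0:y1,x0:x1]; M=cv2.moments(k,True)
    return (M["m10"]/M["m00"],M["m01"]/M["m00"],M["m00"]) if M["m00"] else None
E
python3 - <<'E'
from h import *
c=bot.get_calibration("top");print(R.from_quat(c["rotation"]).as_matrix().round(3))
im=cv2.imread("pics/top0.png")[:,:,::-1].copy()
cr=im[185:285,280:390]; cv2.imwrite("pics/crop_t.png",cv2.resize(cr[:,:,::-1],None,fx=6,fy=6,interpolation=cv2.INTER_CUBIC)[:600,:660])
print(knob(im,(295,200,372,272)))
h=cv2.cvtColor(im,cv2.COLOR_RGB2HSV)
m=cv2.inRange(h,(0,0,140),(40,70,255)); z=np.zeros_like(m); z[190:280,285:378]=m[190:280,285:378]
print(im[232,300],im[260,335],im[235,333],im[290,333])
cv2.imwrite("pics/mask.png",z)
E
```

```text
[[-0.025  0.988 -0.152]
 [-1.    -0.027 -0.011]
 [-0.015  0.152  0.988]]
(310.1621621621622, 239.59459459459458, 37.0)
[77 73 66] [142 143 129] [75 75 73] [118 118 112]
```

View pics/crop_t.png

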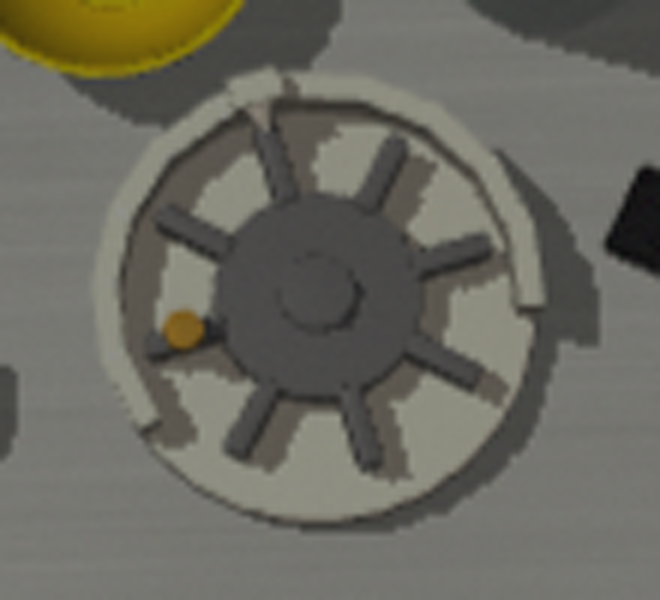

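The crop shows the white counter: hub at top-view px (333,234), pointer tip (323,203), knob on the lobe at (310,240). Image up is +x and left is +y, so the knob is about 90° (2 clicks) short of the pointer. The front lobe tip is at px (341.5,262).

```bash
cat > meas.py <<'E'
from h import *
def meas(im):
    # dark wheel: open to the hub
    h=cv2.cvtColor(im,cv2.COLOR_RGB2HSV)
    m=((h[...,2]<88)&(h[...,1]<30)).astype(np.uint8); z=np.zeros_like(m); z[200:270,300:368]=m[200:270,300:368]
    o=cv2.morphologyEx(z,cv2.MORPH_OPEN,cv2.getStructuringElement(cv2.MORPH_ELLIPSE,(17,17)))
    c=max(cv2.findContours(o,0,2)[0],key=cv2.contourArea); e=cv2.fitEllipse(c)
    return e
E
python3 - <<'E'
from meas import *
im=cv2.imread("pics/top0.png")[:,:,::-1].copy()
e=meas(im); print(e); A=ray("top",*e[0],.0415); print("axle",A)
k=knob(im,(295,200,372,272)); K=ray("top",k[0],k[1],.0535); print("knob",K,np.hypot(*(K-A)[:2]),np.degrees(np.arctan2(*(K-A)[1::-1])))
P=ray("top",280+258/6-.4,185+107/6-.4,.050);d=P-A;print("pointer",P,np.hypot(*d[:2]),np.degrees(np.arctan2(d[1],d[0])))
for q in((372,465),(240,455),(488,380),(150,350),(165,215),(262,120),(400,145),(488,243)):
    L=ray("top",280+q[0]/6-.4,185+q[1]/6-.4,.0415);d=L-A;print("lobe",L[:2].round(4),np.hypot(*d[:2]).round(4),np.degrees(np.arctan2(d[1],d[0])).round(1))
# side knob: two-view check
s=cv2.imread("pics/side0.png")[:,:,::-1].copy(); ks=knob(s,(275,240,350,290)); print(ks, "pred knob",proj("side",K), "axle pred",proj("side",A))
for nm,b in(("jar",(373,147,.13)),("bowl",(298,168,.05)),("ring",(258,251,.018)),("clicker",(397,225,.017)),("red",(275,343,.0415))): print(nm,ray("top",*b).round(3))
E
```

```text
((332.6818542480469, 234.19300842285156), (33.84123611450195, 34.860130310058594), 61.10225296020508)
axle [ 0.54910816 -0.01584232  0.0415    ]
knob [0.53672027 0.03265798 0.0535    ] 0.050057361153613096 104.32808342126962
pointer [0.61773865 0.00403142 0.05      ] 0.0714500453583956 16.149744415276533
lobe [ 0.4881 -0.0332] 0.0634 -164.2
lobe [0.4929 0.0138] 0.0635 152.2
lobe [ 0.5176 -0.0755] 0.0675 -117.8
lobe [0.5317 0.0451] 0.0633 105.9
lobe [0.5808 0.0386] 0.063 59.8
lobe [0.6148 0.0027] 0.0683 15.8
lobe [ 0.6042 -0.0469] 0.0632 -29.4
lobe [ 0.5673 -0.0773] 0.0641 -73.5
(298.9375, 263.8125, 32.0) pred knob (np.float64(300.97163271832846), np.float64(261.4712985166823)) axle pred (np.float64(312.70120154233723), np.float64(256.86542962518126))
jar [ 0.713 -0.102  0.13 ]
bowl [0.696 0.056 0.05 ]
ring [0.52  0.148 0.018]
clicker [ 0.57  -0.158  0.017]
red [0.321 0.112 0.042]
```

White counter confirmed. The axle is at (0.549, −0.016), x heads about 16°, the lobe tips measure 63–68 mm and the knob radius 50 mm, all as they should be. The knob is 90° short, so 2 clicks. I'll shut the fingers and turn the tool so that its y lies radial.

Request:
send_rows(increments=[0,0,0,-8.3,255,0,0,0,-8.3,255,0,0,0,-8.3,255,0,0,0,-8.3,255,0,0,0,-8.3,255,0,0,0,-8.3,255,0,0,0,-8.3,255,0,0,0,-8.3,255,0,0,0,-8.3,255,0,0,0,-8.3,255,0,0,0,-8.3,255,0,0,0,-8.3,255,0,0,0,-8.3,255,0,0,0,0,255])

```text
clock: 1.5
tcp_pos: [0.2255, -0.6093, 0.214]
tcp_rot: [0.437, 0.9, 0.001, -0.0]
force: [0.7, -0.5, 0.2]
grip_width: 0.0005
grip_force: 0.0
```

```bash
cat > go.py <<'E'
from h import *
def togo(p):
    s=bot.read_state(); r=R.from_quat(s["tcp_rot"]); m=r.as_matrix()
    print("t",round(s["clock"],2),"tcp",s["tcp_pos"].round(4),"y-heading",np.degrees(np.arctan2(m[1,1],m[0,1])).round(2),"F",s["force"].round(2),"grip",round(s["grip_width"],4))
    print("tool shift mm",(1e3*r.inv().apply(np.array(p)-s["tcp_pos"])).round(1))
A=np.array([.549,-.016])
def at(hd,r,z): a=np.radians(hd); return [A[0]+r*np.cos(a),A[1]+r*np.sin(a),z]
E
python3 -c "
from go import *
togo(at(-141.5,.07,.12))"
```

```text
t 1.5 tcp [ 0.2255 -0.6093  0.214 ] y-heading 38.23 F [ 0.75 -0.47  0.2 ] grip 0.0005
tool shift mm [265.4 551.2  94.6]
```

Request:
send_rows(increments=[16.6,34.4,0,0,255,16.6,34.4,0,0,255,16.6,34.4,0,0,255,16.6,34.4,0,0,255,16.6,34.4,0,0,255,16.6,34.4,0,0,255,16.6,34.4,0,0,255,16.6,34.4,0,0,255,16.6,34.4,10,0,255,16.6,34.4,10,0,255,16.6,34.4,10,0,255,16.6,34.4,10,0,255,16.6,34.4,15,0,255,16.6,34.4,15,0,255,16.6,34.4,15,0,255,16.4,34.8,10,0,255,0,0,0,0,255,0,0,0,0,255])

```text
clock: 3.3
tcp_pos: [0.4941, -0.0594, 0.1192]
tcp_rot: [0.437, 0.9, -0.0, -0.001]
force: [-0.5, -1.0, -0.5]
grip_width: 0.0005
grip_force: 0.0
```

```bash
python3 - <<'E'
from go import *
togo(at(-141.5,.07,.06)); 
a=bot.read_camera("top"); b=bot.read_camera("side")
ca=cv2.resize(a[180:300,270:390,::-1],(400,400),interpolation=2); cb=cv2.resize(b[200:320,250:370,::-1],(400,400),interpolation=2)
cv2.imwrite("pics/two1.png",np.hstack([ca,cb])); print(proj("side",bot.read_state()["tcp_pos"]),proj("top",bot.read_state()["tcp_pos"]))
E
```

```text
t 3.3 tcp [ 0.4941 -0.0594  0.1192] y-heading 38.21 F [-0.53 -1.05 -0.51] grip 0.0005
tool shift mm [-0.3  0.1 59.2]
(np.float64(345.04154886867303), np.float64(228.89372224041517)) (np.float64(356.5747147581217), np.float64(254.15777391123353))
```

View pics/two1.png

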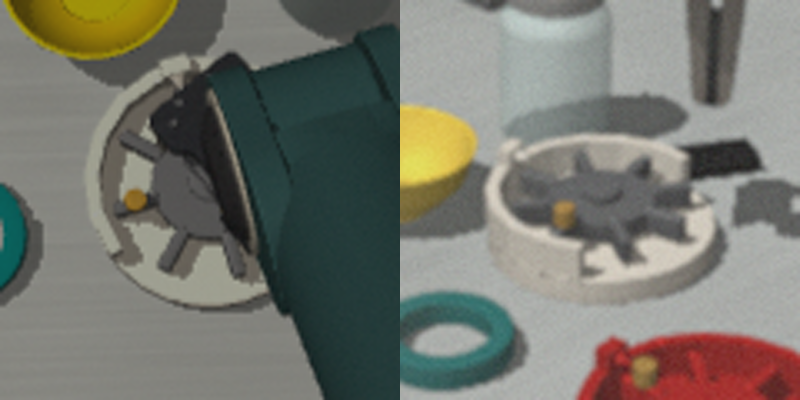

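The side view shows the shut fingertips at about px (344,231), against (345,229) predicted, above the gap on the −y side of the front lobe. The knob is visible on the left lobe. Descending into the gap.

Request:
send_rows(increments=[0,0,12,0,255,0,0,12,0,255,0,0,12,0,255,0,0,12,0,255,0,0,11,0,255,0,0,5,0,255,0,0,5,0,255,0,0,0,0,255])

```text
clock: 4.2
tcp_pos: [0.494, -0.0601, 0.05]
tcp_rot: [0.436, 0.9, -0.0, -0.0]
force: [-0.3, -0.1, 0.0]
grip_width: 0.0008
grip_force: 0.0
```

```bash
python3 - <<'E'
from go import *
togo(at(-141.5,.07,.029)); 
b=bot.read_camera("side")
cv2.imwrite("pics/s2.png",cv2.resize(b[205:315,255:375,::-1],(720,600)[:2],interpolation=2))
E
```

```text
t 4.2 tcp [ 0.494  -0.0601  0.05  ] y-heading 38.24 F [-0.32 -0.12  0.03] grip 0.0008
tool shift mm [ 0.2  0.5 21. ]
```

View pics/s2.png

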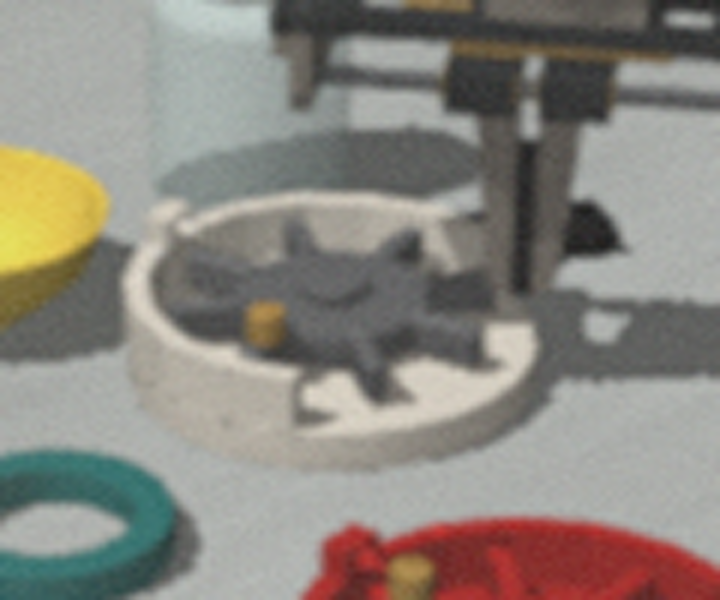

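The side view at z=50 mm shows the tips at crop (515,305), above the gap. They taper to about 8 mm each, so I'll go in 10 mm (r≈60) for good overlap with the lobe, then lower.

Request:
send_rows(increments=[0,5,0,0,255,0,5.5,0,0,255,0,0,4,0,255,0,0,4,0,255,0,0,4,0,255,0,0,4,0,255,0,0,4,0,255,0,0,0,0,255])

```text
clock: 5.05
tcp_pos: [0.502, -0.0538, 0.0299]
tcp_rot: [0.437, 0.9, -0.0, -0.001]
force: [0.1, -0.0, 0.5]
grip_width: 0.0005
grip_force: 0.0
```

```bash
python3 - <<'E'
from go import *
togo(at(-141.5,.06,.029)); 
b=bot.read_camera("side")
print(knob(b,(275,240,350,290)))
cv2.imwrite("pics/s3.png",cv2.resize(b[205:315,255:375,::-1],(720,600)[:2],interpolation=2))
E
```

```text
t 5.05 tcp [ 0.502  -0.0538  0.0299] y-heading 38.22 F [ 0.07 -0.03  0.53] grip 0.0005
tool shift mm [0.3 0.3 0.9]
(298.85714285714283, 263.9428571428571, 35.0)
```

View pics/s3.png

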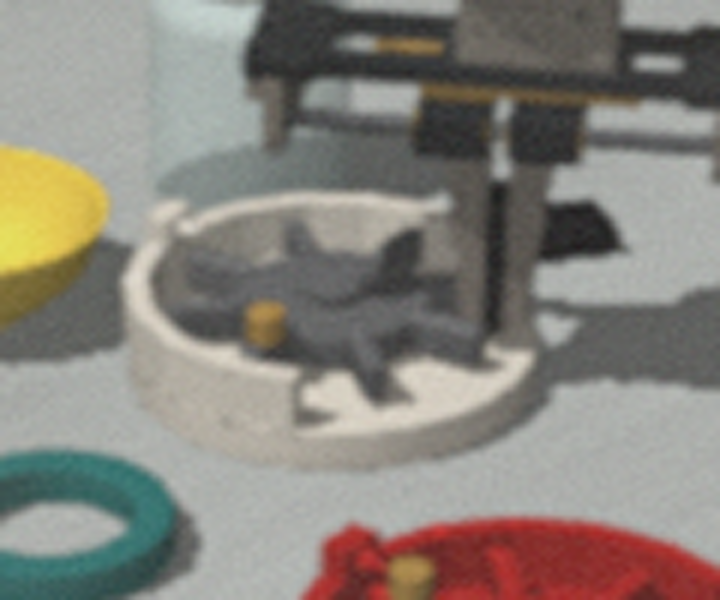

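The tips sit in the gap, the knob hasn't moved and there is no force. Now I orbit clockwise about the axle (2.5° per row), the first 20°.

Request:
send_rows(increments=[2.6,0.06,0,2.5,255,2.6,0.06,0,2.5,255,2.6,0.06,0,2.5,255,2.6,0.06,0,2.5,255,2.6,0.06,0,2.5,255,2.6,0.06,0,2.5,255,2.6,0.06,0,2.5,255,2.6,0.06,0,2.5,255])

```text
clock: 5.9
tcp_pos: [0.4926, -0.0366, 0.0307]
tcp_rot: [0.587, 0.809, -0.001, 0.0]
force: [-0.8, -3.2, 0.2]
grip_width: 0.0006
grip_force: 1.6
```

```bash
cat > chk.py <<'E'
from go import *
import sys
togo(at(float(sys.argv[1]),.06,.030))
b=bot.read_camera("side"); k=knob(b,(262,225,350,290)); print(k)
if k:
    K=ray("side",k[0],k[1],.0485); d=K[:2]-A; print("knob r",np.hypot(*d).round(4),"heading",np.degrees(np.arctan2(d[1],d[0])).round(1))
a=bot.read_camera("top"); k=knob(a,(295,195,372,272)); print(k)
if k:
    K=ray("top",k[0],k[1],.0535); d=K[:2]-A; print("top knob r",np.hypot(*d).round(4),"heading",np.degrees(np.arctan2(d[1],d[0])).round(1))
E
python3 chk.py -161.5
```

```text
t 5.9 tcp [ 0.4926 -0.0366  0.0307] y-heading 18.07 F [-0.85 -3.15  0.21] grip 0.0006
tool shift mm [1.7 0.  0.7]
(270.9406779661017, 247.75423728813558, 236.0)
knob r 0.1024 heading 30.4
(305.0, 216.6338028169014, 71.0)
top knob r 0.0698 heading 57.1
```

The push force is about 3 N, so the lobe is moving. The bowl spoiled the knob mask, so I'll tighten the hue and finish the first click.

Request:
send_rows(increments=[2.6,0.06,0,2.5,255,2.6,0.06,0,2.5,255,2.6,0.06,0,2.5,255,2.6,0.06,0,2.5,255,2.6,0.06,0,2.5,255,2.6,0.06,0,2.5,255,2.6,0.06,0,2.5,255,2.6,0.06,0,2.5,255,2.6,0.06,0,2.5,255,2.6,0.06,0,2.5,255,0,0,0,0,255,0,0,0,0,255])

```text
clock: 7.2
tcp_pos: [0.4903, -0.0097, 0.0306]
tcp_rot: [0.747, 0.665, 0.0, 0.0]
force: [0.1, 0.1, -0.4]
grip_width: 0.0006
grip_force: 0.0
```

```bash
sed -i 's/(28,255,255)/(22,255,255)/' h.py; python3 chk.py -186.5
```

```text
t 7.2 tcp [ 0.4903 -0.0097  0.0306] y-heading -6.67 F [ 0.14  0.06 -0.39] grip 0.0006
tool shift mm [ 0.4 -1.   0.6]
(285.72727272727275, 255.25, 44.0)
knob r 0.0627 heading 52.3
None
```

No force now, and the finger is mid-gap. I lift clear and check.

Request:
send_rows(increments=[0,0,-8,0,255,0,0,-10,0,255,0,0,-12,0,255,0,0,-12,0,255,0,0,0,0,255])

```text
clock: 7.8
tcp_pos: [0.4918, -0.0099, 0.0748]
tcp_rot: [0.748, 0.664, 0.001, 0.001]
force: [-0.6, 0.4, 0.5]
grip_width: 0.0006
grip_force: 0.0
```

```bash
python3 chk.py -141.5; python3 - <<'E'
from go import *
b=bot.read_camera("side"); a=bot.read_camera("top")
print("expected knob px side",proj("side",at(61,.05,.0485)),"top",proj("top",at(61,.05,.0535)))
ca=cv2.resize(a[180:300,270:390,::-1],(400,400),interpolation=2); cb=cv2.resize(b[200:320,250:370,::-1],(400,400),interpolation=2)
cv2.imwrite("pics/two4.png",np.hstack([ca,cb]))
E
```

```text
t 7.8 tcp [ 0.4918 -0.0099  0.0748] y-heading -6.78 F [-0.57  0.44  0.49] grip 0.0006
tool shift mm [-42.   15.2  44.8]
(284.3, 256.2, 40.0)
knob r 0.0663 heading 55.9
None
expected knob px side (np.float64(291.71934784015764), np.float64(256.6650445938888)) top (np.float64(312.0693496279741), np.float64(222.69642320329706))
```

View pics/two4.png

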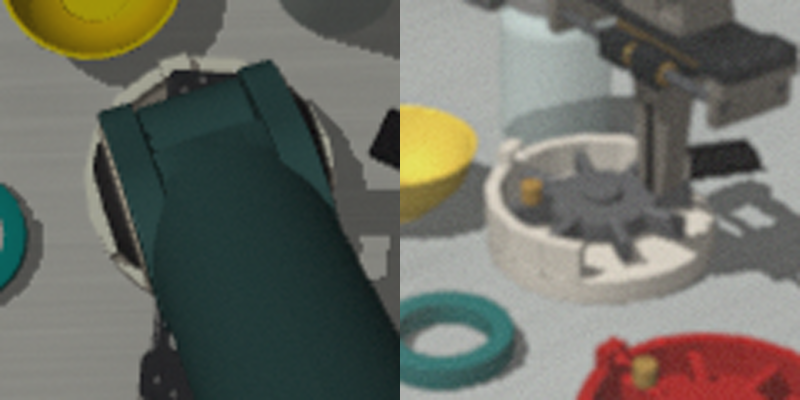

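Click one is done: the knob is now at side px (289.6,257), where (291.7,256.7) was expected for 45° short. I'll orbit back 45° at height for the second flick.

Request:
send_rows(increments=[-5.2,0.23,0,-5,255,-5.2,0.23,0,-5,255,-5.2,0.23,0,-5,255,-5.2,0.23,0,-5,255,-5.2,0.23,0,-5,255,-5.2,0.23,0,-5,255,-5.2,0.23,0,-5,255,-5.2,0.23,0,-5,255,-5.2,0.23,0,-5,255,0,0,0,0,255,0,0,0,0,255])

```text
clock: 9.1
tcp_pos: [0.5021, -0.0536, 0.0721]
tcp_rot: [0.438, 0.899, -0.0, -0.001]
force: [-0.5, -0.3, -0.5]
grip_width: 0.0002
grip_force: 0.0
```

```bash
python3 -c "
from go import *
togo(at(-141.5,.06,.03))"
```

```text
t 9.1 tcp [ 0.5021 -0.0536  0.0721] y-heading 38.09 F [-0.49 -0.32 -0.53] grip 0.0002
tool shift mm [ 0.2  0.1 42.1]
```

Request:
send_rows(increments=[0,0,10,0,255,0,0,8,0,255,0,0,4,0,255,0,0,4,0,255,0,0,4,0,255,0,0,4,0,255,0,0,4,0,255,0,0,4,0,255,0,0,0,0,255])

```text
clock: 10.0
tcp_pos: [0.5022, -0.0538, 0.03]
tcp_rot: [0.437, 0.9, -0.0, -0.0]
force: [-0.3, 0.4, 0.5]
grip_width: 0.0006
grip_force: 0.0
```

```bash
python3 -c "
from go import *
togo(at(-141.5,.06,.03))
b=bot.read_camera('side');print(knob(b,(281,235,350,290)))"
```

```text
t 10.0 tcp [ 0.5022 -0.0538  0.03  ] y-heading 38.22 F [-0.32  0.4   0.5 ] grip 0.0006
tool shift mm [0.5 0.1 0. ]
(289.0, 256.8181818181818, 33.0)
```

In the gap with no contact and the knob unmoved. Second flick, same profile.

Request:
send_rows(increments=[2.6,0.06,0,2.5,255,2.6,0.06,0,2.5,255,2.6,0.06,0,2.5,255,2.6,0.06,0,2.5,255,2.6,0.06,0,2.5,255,2.6,0.06,0,2.5,255,2.6,0.06,0,2.5,255,2.6,0.06,0,2.5,255,2.6,0.06,0,2.5,255,2.6,0.06,0,2.5,255,2.6,0.06,0,2.5,255,2.6,0.06,0,2.5,255,2.6,0.06,0,2.5,255,2.6,0.06,0,2.5,255,2.6,0.06,0,2.5,255,2.6,0.06,0,2.5,255,2.6,0.06,0,2.5,255,2.6,0.06,0,2.5,255,0,0,0,0,255,0,0,0,0,255])

```text
clock: 12.05
tcp_pos: [0.4904, -0.0098, 0.0307]
tcp_rot: [0.747, 0.665, 0.0, 0.0]
force: [-0.6, 0.1, 0.7]
grip_width: 0.0007
grip_force: 0.0
```

```bash
python3 -c "
from go import *
togo(at(-186.5,.06,.03))
b=bot.read_camera('side');print(knob(b,(281,225,350,290)),proj('side',at(16,.05,.0485)))"
```

```text
t 12.05 tcp [ 0.4904 -0.0098  0.0307] y-heading -6.71 F [-0.59  0.07  0.68] grip 0.0007
tool shift mm [ 0.5 -1.1  0.7]
(294.44117647058823, 247.85294117647058, 34.0) (np.float64(294.4390525797855), np.float64(248.67464933975694))
```

The knob is at side px (294.4,247.9), against (294.4,248.7) expected for home. I lift straight up and back away to the right.

Request:
send_rows(increments=[0,0,-8,0,255,0,0,-10,0,255,0,0,-20,0,255,0,0,-30,0,255,0,0,-40,0,255,0,0,-40,0,255,0,0,-30,0,255,-40,0,0,0,255,-40,0,0,0,255,-40,0,0,0,255,-40,0,0,0,255,-40,0,0,0,255,-40,0,0,0,255,-40,0,0,0,255,-40,0,0,0,255,-30,0,0,0,255,0,0,0,0,255,0,0,0,0,255])

```text
clock: 13.9
tcp_pos: [0.4487, -0.3575, 0.2091]
tcp_rot: [0.748, 0.664, 0.0, 0.0]
force: [0.3, -0.2, 0.1]
grip_width: 0.0005
grip_force: 0.0
```

```bash
python3 - <<'E'
from go import *
from meas import meas
togo([.49,-.35,.2])
a=bot.read_camera("top"); b=bot.read_camera("side"); e=meas(a); C=ray("top",*e[0],.0415); print("axle",C)
k=knob(a,(295,195,372,272)); K=ray("top",k[0],k[1],.0535)-C; print(k,np.hypot(*K[:2]),np.degrees(np.arctan2(K[1],K[0])))
ca=cv2.resize(a[180:300,270:390,::-1],(400,400),interpolation=2); cb=cv2.resize(b[200:320,250:370,::-1],(400,400),interpolation=2)
cv2.imwrite("pics/end.png",np.hstack([ca,cb]))
E
```

```text
t 13.9 tcp [ 0.4487 -0.3575  0.2091] y-heading -6.84 F [ 0.31 -0.25  0.13] grip 0.0005
tool shift mm [12.3 40.1  9.1]
axle [ 0.54940246 -0.01564802  0.0415    ]
(325.5, 210.83333333333334, 36.0) 0.05088619109702205 15.896965608885267
```

View pics/end.png

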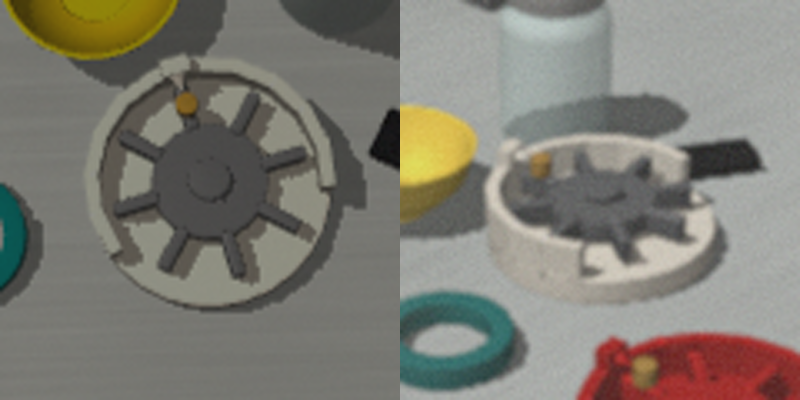

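The knob, at top px (325.5,211), is straight in front of the pointer (heading 15.9° against 16°). The counter's axle has moved less than 0.5 mm and the arm is clear. Handing in.

```bash
python3 -c "
from cell import bot
print(bot.close_job())"
```

```text
the job is handed in; nothing more can be done
None
```

The walk counter is home: two clockwise clicks brought the knobbed lobe to the pointer without going past; the counter stayed in place, the arm finished clear, and the job was handed in at about 14 s.

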